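# Crate the tested bisque ware and dryness-test the last slab

### The arm

A 6-joint arm with a two-finger parallel gripper is mounted at the origin on the work surface. World frame = base frame: x ahead of the robot, y to its left, z up, the work surface at z = 0. Lengths are in m, angles in rad, forces in N, time in s.
With the tool pointing down it reaches from about 0.4 to 0.825 m from the base axis. Payload 7 kg.
Tool frame: the origin (TCP) lies on the mounting face of the last link; the fingertips stand arm.tcp_to_tips ahead of it and the grasp point (between the pads) lies 159 mm ahead of it (arm.tcp_to_tips is the distance from the TCP to the fingertips, in m); z points along the fingers, y is the direction in which the jaws open and shut (so a half turn about z gives the same grasp; the last joint's range is limited). The gripper opens to 88 mm and grips with 3 to 60 N. Pads are 19 mm wide; open, the fingers measure 130 mm over their backs; the gripper's body (78 mm by 193 mm) begins 47 mm behind the grasp point.
Start: joints at [-0.849, 0.359, 0.012, 0, -1.224, -0.288], TCP at [0.284, -0.612, 0.405] pointing down, gripper open.
Joint ranges: [-3.07, 3.07], [-1.43, 2.12], [-1.02, 1.25], [-3.03, 1.67], [-3.05, -0], [-3.03, 3.03]. Speed limits (rad/s): [2.39, 2.39, 3.01, 3.14, 3.14, 3.14].

### API

Orientations are given as [roll, pitch, yaw] about the fixed x, y, z axes, in that order (R = Rz(yaw) Ry(pitch) Rx(roll)).
In Python, from station import arm, cams, job_done, finder gives the robot as it stands.
- The arm moves only by the tool play_rows, never from a script. Its argument "targets" is a list that holds one entry, the list of rows, each a list of 4 numbers: the shift along the tool's x, y, z in m, then the turn about the tool's z in degrees. A call has 1 to 5 rows; each row is the pose to reach, as a shift and turn from the pose commanded when the call began, along the tool's axes at that moment; what a row does not reach only later rows make up. A row lasts 1/8 s, in which the tool goes at most 62.5 mm and 10.7 degrees, less where a joint would pass 70% of its speed; a pose out of reach is approached as far as the arm can. A call with a gripper value outside its range is refused whole. "grip" is the closure in counts, from 0 (fully open) to 255 (shut), set as the call begins (left out, the last holds). The fingers move at their own pace and stop on an object; "newtons" is the grip in N (left out, the last holds). Time passes only in rows, so rows that repeat a pose let the fingers close. It gives the time, the measured TCP pose, the force and the opening at its end, in the units of the state.
- arm.get_state(): the state, without advancing time (a new reading comes with each control period).
- cams.grab_frame(name): name is "scene" or "top"; returns (picture, depth): 480x640x3 uint8, red, green, blue; 480x640 float32, m along the optical axis (not along the pixel's ray), 0 where there is no reading.
- cams.camera_params(name): a dict with "intrinsics" (3x3 intrinsics, pixels), "position" and "attitude" of the camera in the world. Camera axes: x right, y down, z forward; pixel columns grow to the right and rows downward; lengths in m; the calibration is good to about 2 mm. A picture is of the moment at which its call begins. camera_params takes no time and is no camera call.
- job_done(): hands the job in, once; it reports no verdict.
Trained networks look in the newest picture that a camera, given by its name, has taken for a name from the list of things; names that differ only in an ending like _2 or _b are one class to them, and where a whole thing is asked for, a point or a joint stands for the part that bears it (a point fixed in the world has none). Each returns a list of dicts, best first, with "score" (0 to 1); they miss things now and then, are a little off and sometimes report something else, mostly with a low value. They report only what shows in the picture. A call takes as long as a camera call.
- finder.find_in(camera, query): "xyz" ([x, y, z] in m, in world coordinates, good to about 4 mm: the middle of the surface that is visible of it).
- finder.masks_of(camera, query): "mask" (480x640 bool, what is visible of it).
The state is a dict: "t": time; "q": joint angles; "qd": joint speeds; "joint_efforts": joint torques, N m; "eef_pos": TCP position; "ee_rot": TCP orientation; "force": force on the tool from outside, world axes, zero at the start; "moment": the same for the moment, N m; "width": finger opening in m.
Only numpy, scipy, OpenCV 4.12 (cv2) and the standard library are available. Lean on these libraries where they do the work, as an engineer would, in place of code of your own. Each camera call takes 0.05 s, during which the arm holds its last target. There are 200 camera calls.

### The job

Finish the dryness check of this batch: the cup, the small bottle and the egg cup have passed, so stand all three upright in the wooden crate, setting each down gently rather than dropping it. Then lift the yellow moisture meter out of its stand and put its sprung steel tip on the blue ringed dot on the sloping clay slab, meter square to the slab's face, pressed lightly so that the tip is pushed in about half its travel. Finish while holding it there, and leave the other things on the bench where they are.

Things in the scene. Friction and masses are not known exactly. Their poses are not given: they have to be found in the camera images.
- cup: Pinkish bisque cup, open at the top, 68 mm high, outside a straight cylinder 56 mm across (48 mm at the foot), wall 4 mm, 80 to 160 g. Loose, starts upright on the table. Origin: centre of its underside; z up.
- bottle: Brown-pink bisque bottle vase, 94 mm high: round belly 58 mm across from 16 to 36 mm up, tapering to a straight solid neck 28 mm across from 56 to 94 mm up; 100 to 190 g. Loose, starts upright. Origin: centre of its underside; z up.
- eggcup: Pinkish bisque egg cup on a stem, 80 mm high: foot 56 mm across and 8 mm thick, stem 22 mm across (14 to 36 mm up), bowl widening to 44 mm across at 50 mm up and 46 mm across at the rim; 70 to 140 g. Loose, starts upright. Origin: centre of its underside; z up.
- crate: Open wooden crate fixed to the table, outside 156 mm (x) by 256 mm (y) by 45 mm high; walls and floor 8 mm thick, so inside 140 by 240 mm with the floor 8 mm above the table. Origin: centre of its underside; y is its long axis, z up.
- meter: Yellow moisture meter: square handle 28 by 28 mm, 112 mm long (its z), under it a black nose 18 mm across and 18 mm long and then the sprung steel tip. Mass 85 to 170 g, loose; it stands upright in its stand with the handle's underside 50 mm above the table and 87 mm of handle showing above the stand. Origin: centre of the handle's underside; z points up along the handle away from the tip, x and y are square to the handle's sides.
- tip_end (a point): The very end of the meter's steel tip (9 mm thick, round-ended), 40 mm below the meter's origin along its axis while the tip is fully out.
- tip (a joint): How far the meter's tip is pushed in, in m: 0 fully out, 0.012 fully in. Spring: about 1.4 N to start it, 5.6 N half way (0.006), 9.8 N fully in.
- stand: Grey upright socket on a round steel foot 90 mm across, fixed to the table; 51 mm square, 75 mm high, with a 31 mm square pocket 25 mm deep in which the meter's handle stands (nose and tip hang free below). The meter lifts straight up out of it. Origin: centre of its underside; the pocket is centred on it and square to its x and y.
- slab: Grey clay slab 180 by 200 mm, 15 mm thick, on a plywood board 220 by 240 mm, fixed on an easel that slopes 20 degrees: its low edge is at -x (nearest the robot), about 10 mm up; its high edge at +x, about 105 mm up; a 14 mm wooden lip runs along the low edge. Origin: on the table under the middle of the board.
- spot (a point): Centre of the marked spot on the slab's face, a blue dot in a blue ring 24 mm across, about 77 mm above the table. Its z axis is the outward normal of the slab's face (20 degrees off vertical, towards the low edge); y is level, along the slab's width; x points up the slope.
- glaze_jar: Green glass jar with white lid, 64 mm across, 85 mm high; to be left alone. Origin: centre of its underside.
- mug: Brown-pink mug with a handle, 74 mm across, 85 mm high; to be left alone. Origin: centre of its underside.
- bowl: Pinkish bowl 130 mm across, 55 mm high; to be left alone. Origin: centre of its underside.
- brush: Brush lying on the table; to be left alone. Origin: underside; x along the brush.
- rib: Flat wooden potter's rib, 100 by 45 by 8 mm, lying on the table; to be left alone. Origin: centre of its underside; x along its length.
- pigment: Blue pigment pot, 44 mm across, 60 mm high; to be left alone. Origin: centre of its underside.

How it is judged:
By the outcome, as a careful person would: the job done as asked, in the order asked, and still so for the second after the job is handed in, while the arm keeps its last pose, push and grip.
It also fails if it takes over 72 s, if anything falls off the work surface, if the arm or the gripper's body presses on something with over 40 N, if the wrist force passes 120 N, or if a joint passes its speed limit or range.

## Working session

There is one attempt and no reset: what is moved stays moved. The work goes in short steps, Python scripts to look and compute and a tool call to move; the robot and the scene stay as the last step left them, time stands still between calls to the robot, and variables do not carry over. Pictures are saved under pics/ and viewed, about 8 in all and at most 12, crops included, and the job is handed in when it is done.

Besides the shell and the picture viewer there is one more tool, called after ">>>" as name([rows], argument=value, ...), one row to a line, values as JSON. play_rows: Moves the arm, as the interface text tells. Its arguments: {"type":"object","properties":{"targets":{"type":"array","items":{"type":"array","items":{"type":"array","items":{"type":"number"}}}},"grip":{"type":"number"},"newtons":{"type":"number"}},"required":["targets"]}

```bash
ls; mkdir -p pics; cat > h.py <<'E'
import numpy as np, cv2
from station import arm, cams, finder
def cloud(name):
    im,d=cams.grab_frame(name); p=cams.camera_params(name); K=np.array(p["intrinsics"])
    A=np.array(p["attitude"],float)
    from scipy.spatial.transform import Rotation as R
    Rm=A if A.shape==(3,3) else R.from_euler('xyz',A).as_matrix()
    v,u=np.mgrid[:480,:640]
    c=np.stack([(u-K[0,2])/K[0,0]*d,(v-K[1,2])/K[1,1]*d,d],-1)
    P=c@Rm.T+np.array(p["position"]); P[d==0]=np.nan
    return im,d,P
E
python3 - <<'E'
from h import *
print(arm.get_state(), arm.tcp_to_tips)
for n in("top","scene"):
    print(n,cams.camera_params(n))
    im,d,P=cloud(n); cv2.imwrite(f"pics/{n}0.png",im[...,::-1])
    for q in["cup","bottle","eggcup","crate","meter","stand","slab","spot","glaze_jar","mug","bowl","pigment","brush","rib"]:
        r=finder.find_in(n,q); print(q,[(np.round(x["xyz"],3).tolist(),round(float(x["score"]),2)) for x in r[:2]])
E
```

```text
pics
{'t': 0.0, 'q': array([-8.48889051e-01,  3.59417544e-01,  1.10824102e-02, -3.55662430e-04,
       -1.22409721e+00, -2.88123559e-01]), 'qd': array([ 0.00076691, -0.0012472 , -0.00112044, -0.00016733,  0.00038351,
       -0.0007734 ]), 'joint_efforts': array([-3.81267630e-03, -5.82720208e+01,  2.93064433e+01,  6.99727759e+00,
        7.08467487e-03, -1.87278019e-04]), 'eef_pos': array([ 0.28364885, -0.6123096 ,  0.40371187]), 'ee_rot': array([ 3.13992906e+00, -1.44364790e-04, -2.70792994e+00]), 'force': array([-0.72176196,  0.30691526,  0.67892519]), 'moment': array([-0.02379125,  0.00399583,  0.00263496]), 'width': 0.08770425687516438} 0.1781
top {'intrinsics': array([[534.40095298,   0.        , 320.4861401 ],
       [  0.        , 534.40095298, 235.02472841],
       [  0.        ,   0.        ,   1.        ]]), 'position': array([0.38928272, 0.01639851, 0.98333336]), 'attitude': array([-2.93394834, -0.00488863, -1.45804731])}
cup [([0.806, 0.096, 0.046], 0.52), ([0.528, 0.336, 0.067], 0.48)]
bottle [([0.556, 0.007, 0.044], 0.73)]
eggcup [([0.438, 0.094, 0.042], 0.92)]
crate [([
[... 758 characters left out ...]
94407])}
cup [([0.478, -0.083, 0.042], 0.78)]
bottle [([0.578, -0.003, 0.059], 0.6), ([0.731, -0.162, 0.062], 0.19)]
eggcup [([0.456, 0.094, 0.053], 0.55)]
crate [([0.493, -0.317, 0.007], 0.63)]
meter [([0.697, 0.023, 0.129], 0.89), ([0.78, 0.093, 0.05], 0.53)]
stand [([0.711, 0.024, 0.023], 0.85)]
slab [([0.566, 0.341, 0.072], 0.64), ([0.493, -0.318, 0.006], 0.19)]
spot []
glaze_jar [([0.731, -0.162, 0.059], 0.95), ([0.525, 0.374, 0.072], 0.37)]
mug [([0.782, 0.092, 0.051], 0.76)]
bowl [([0.783, -0.088, 0.026], 0.65), ([0.693, 0.019, 0.129], 0.19)]
pigment [([0.776, 0.228, 0.057], 0.73)]
brush [([0.305, 0.226, 0.016], 0.76), ([0.697, 0.02, 0.131], 0.51)]
rib [([0.361, -0.185, 0.007], 0.61)]
```

View pics/top0.png

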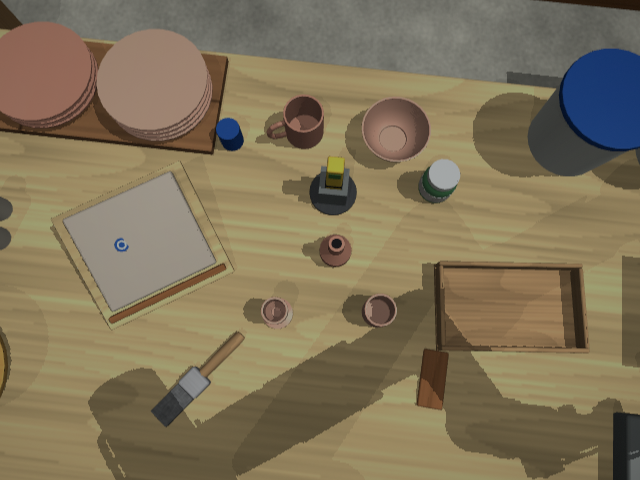

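View pics/scene0.png

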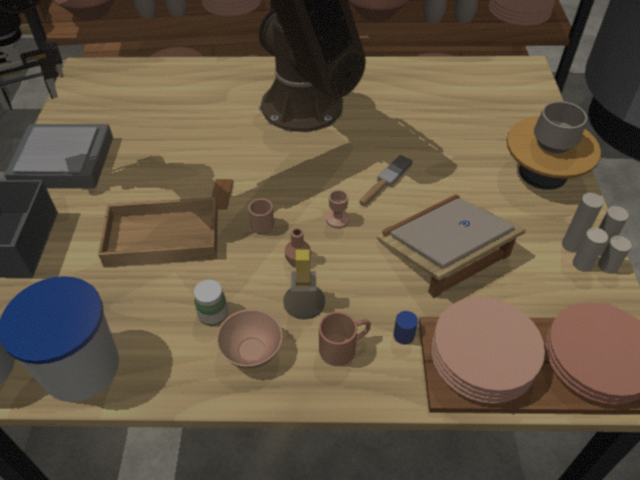

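The top view shows cup (380,311), bottle (336,248), egg cup (277,312), crate centre (512,307), meter (335,172) and spot (121,245). The scene view agrees with it. Next I refine these positions from depth.

```bash
cat >> h.py <<'E'
def mv(goal,yawdeg=None,s=None):
    """tool-frame shift & turn (deg) from present pose to TCP goal; jaw line taken mod 180"""
    s=s or arm.get_state(); y=s["ee_rot"][2]; d=np.array(goal)-s["eef_pos"]
    c,n=np.cos(y),np.sin(y)
    t=0 if yawdeg is None else (-(yawdeg-np.degrees(y))+90)%180-90
    return np.round([d[0]*c+d[1]*n, d[0]*n-d[1]*c, -d[2]],4).tolist()+[round(float(t),1)]
def circ(p):
    A=np.c_[2*p[:,:2],np.ones(len(p))]; x=np.linalg.lstsq(A,(p[:,:2]**2).sum(1),rcond=None)[0]
    return x[:2],np.sqrt(x[2]+x[0]**2+x[1]**2)
E
python3 - <<'E'
from h import *
D={n:cloud(n) for n in("top","scene")}
for k,(im,d,P) in D.items():
    Q=P.reshape(-1,3); print(k)
    def near(x,y,r,lo,hi):
        m=(np.hypot(Q[:,0]-x,Q[:,1]-y)<r)&(Q[:,2]>lo)&(Q[:,2]<hi); return Q[m]
    print("table",np.nanmedian(near(.38,0,.04,-.03,.03)[:,2]))
    for n,x,y,h in[("cup",.47,-.085,.068),("egg",.44,.094,.08),("bot",.557,.005,.094),("meter",.666,.024,.162)]:
        p=near(x,y,.06,h-.006,h+.01); o=near(x,y,.06,.02,h+.02)
        r=cv2.minAreaRect((p[:,:2]*1e3).astype(np.float32)) if len(p)>5 else None
        print(n,len(p),"zmed",np.round(np.median(p[:,2]),4),"rect(mm)",np.round(r[0],1),np.round(r[1],1),round(r[2],1),"circ",circ(p), "all",np.round((np.percentile(o,1,0)+np.percentile(o,99,0))/2,3))
    p=near(.5,-.32,.2,.038,.055); 
    p=p[(p[:,1]<-.16)&(p[:,0]<.62)]; r=cv2.minAreaRect((p[:,:2]*1e3).astype(np.float32)); print("crate",len(p),r)
    # spot
    hsv=cv2.cvtColor(im,cv2.COLOR_RGB2HSV); m=(hsv[...,0]>95)&(hsv[...,0]<130)&(hsv[...,1]>90)
    z=P; m&=(np.hypot(z[...,0]-.53,z[...,1]-.36)<.12)
    v,u=np.nonzero(m); print("spot px",u.mean(),v.mean(),len(u),"xyz",P[m].mean(0), np.ptp(P[m],0), "centre box",P[m].min(0)/2+P[m].max(0)/2)
    c=P[m].mean(0); f=Q[(np.linalg.norm(Q-c,axis=1)<.05)]
    cc=f.mean(0); w=np.linalg.svd(f-cc)[2][2]; w*=np.sign(w[2]); print("n",w,"tilt",np.degrees(np.arccos(w[2])),"az",np.degrees(np.arctan2(w[1],w[0])))
s=arm.get_state(); print(np.degrees(s["ee_rot"]))
E
```

```text
top
table 0.0007804530855656244
cup 251 zmed 0.0683 rect(mm) [463.6 -81.7] [54.2 54.9] 6.4 circ (array([ 0.46339731, -0.08166758]), np.float64(0.025765082974226576)) all [ 0.463 -0.081  0.047]
egg 203 zmed 0.0805 rect(mm) [441.6  96.3] [44.3 43.4] 52.2 circ (array([0.44134766, 0.09629355]), np.float64(0.02066307013180535)) all [0.441 0.096 0.059]
bot 219 zmed 0.0949 rect(mm) [563.5   5. ] [26.7 26.9] 51.8 circ (array([0.56338944, 0.00513319]), np.float64(0.010058532587059707)) all [0.563 0.005 0.06 ]
meter 295 zmed 0.1626 rect(mm) [678.9  21.2] [28.4 27.9] 0.7 circ (array([0.67854987, 0.02099053]), np.float64(0.011487177770539219)) all [0.678 0.021 0.095]
crate 2271 ((498.0917053222656, -314.46197509765625), (156.124755859375, 257.2618408203125), 5.413241863250732)
spot px 120.22368421052632 244.89473684210526 76 xyz [0.522786   0.37366096 0.07886794] [0.02095587 0.02190472 0.01201539] centre box [0.52392407 0.37208547 0.07799887]
n [-0.28706737 -0.1848797   0.9398999 ] tilt 19.965247087557216 az -147.2172923328493
scene
table -0.0006796009067844277
cup 141 zmed 0.0663 rect(mm) [468.
[... 284 characters left out ...]
ot 117 zmed 0.0929 rect(mm) [567.6   3.9] [29.6 26.7] 30.6 circ (array([0.5676814 , 0.00506179]), np.float64(0.01057093997179143)) all [0.574 0.005 0.059]
meter 164 zmed 0.1611 rect(mm) [684.6  21.5] [32.7 25.5] 1.6 circ (array([0.68420449, 0.02163285]), np.float64(0.011281275933009276)) all [0.685 0.022 0.093]
crate 1203 ((502.0322265625, -314.5430908203125), (165.8778076171875, 256.6390380859375), 5.982773780822754)
spot px 464.8 222.4 5 xyz [0.52191846 0.37361347 0.07743877] [0.00967657 0.01082137 0.00410323] centre box [0.52035344 0.37501684 0.07702096]
n [-0.28223684 -0.18288677  0.94175092] tilt 19.652289120732014 az -147.05714915369705
[-1.79998548e+02  3.33959386e-04 -1.55144029e+02]
```

```bash
cat >> h.py <<'E'
def chain(wps,s=None):
    """each wp x,y,z,yaw: print shift/turn from the previous wp (starting at present pose)"""
    s=s or arm.get_state(); s=dict(s)
    for w in wps:
        m=mv(w[:3],w[3],s); print(w,m,"rows",int(np.ceil(max(np.linalg.norm(m[:3])/.0625,abs(m[3])/10.7))))
        s["eef_pos"]=np.array(w[:3]); s["ee_rot"]=np.array([np.pi,0,np.arctan2(np.sin(a:=s["ee_rot"][2]-np.radians(m[3])),np.cos(a))])
E
python3 - <<'E'
from h import *
Y=-84.5
chain([(.4655,-.082,.31,Y),(.4655,-.082,.211,Y),(.4655,-.082,.32,Y),(.507,-.389,.32,Y),(.507,-.389,.221,Y),(.507,-.389,.32,Y),
(.443,.0964,.34,Y),(.443,.0964,.223,Y),(.443,.0964,.34,Y),(.5,-.3145,.34,Y),(.5,-.3145,.233,Y),(.5,-.3145,.35,Y),
(.565,.005,.36,0),(.565,.005,.237,0),(.565,.005,.37,0),(.493,-.24,.37,Y),(.493,-.24,.247,Y),(.493,-.24,.37,Y),(.681,.0213,.40,1),(.681,.0213,.279,1)])
E
```

```text
(0.4655, -0.082, 0.31, -84.5) [-0.3879, 0.4049, 0.0947, -70.6] rows 10
(0.4655, -0.082, 0.211, -84.5) [0.0, -0.0, 0.099, -0.0] rows 2
(0.4655, -0.082, 0.32, -84.5) [0.0, -0.0, -0.109, -0.0] rows 2
(0.507, -0.389, 0.32, -84.5) [0.3096, -0.0121, -0.0, -0.0] rows 5
(0.507, -0.389, 0.221, -84.5) [0.0, -0.0, 0.099, -0.0] rows 2
(0.507, -0.389, 0.32, -84.5) [0.0, -0.0, -0.099, -0.0] rows 2
(0.443, 0.0964, 0.34, -84.5) [-0.4893, 0.0176, -0.02, -0.0] rows 8
(0.443, 0.0964, 0.223, -84.5) [0.0, -0.0, 0.117, -0.0] rows 2
(0.443, 0.0964, 0.34, -84.5) [0.0, -0.0, -0.117, -0.0] rows 2
(0.5, -0.3145, 0.34, -84.5) [0.4145, -0.0177, -0.0, -0.0] rows 7
(0.5, -0.3145, 0.233, -84.5) [0.0, -0.0, 0.107, -0.0] rows 2
(0.5, -0.3145, 0.35, -84.5) [0.0, -0.0, -0.117, -0.0] rows 2
(0.565, 0.005, 0.36, 0) [-0.3119, -0.0951, -0.01, -84.5] rows 8
(0.565, 0.005, 0.237, 0) [0.0, -0.0, 0.123, -0.0] rows 2
(0.565, 0.005, 0.37, 0) [0.0, -0.0, -0.133, -0.0] rows 3
(0.493, -0.24, 0.37, -84.5) [-0.0718, 0.2451, -0.0, 84.5] rows 8
(0.493, -0.24, 0.247, -84.5) [0.0, -0.0, 0.123, -0.0] rows 2
(0.493, -0.24, 0.37, -84.5) [0.0, -0.0, -0.123, -0.0] rows 2
(0.681, 0.0213, 0.4, 1) [-0.2422, -0.212, -0.03, -85.5] rows 8
(0.681, 0.0213, 0.279, 1) [0.0, 0.0, 0.121, -0.0] rows 2
```

>>> play_rows([
  [[-0.194, 0.2024, 0, 0], [-0.194, 0.2024, 0, 0], [-0.194, 0.2024, 0, 0], [-0.194, 0.2024, 0, 0], [-0.194, 0.2024, 0, 0]],
], grip=0, newtons=12)

```text
t: 2.22
eef_pos: [0.375, -0.3449, 0.4052]
ee_rot: [-3.141, 0.001, -2.706]
force: [0.6, -0.6, 0.8]
width: 0.0876
```

>>> play_rows([
  [[-0.194, 0.2025, 0.0947, -35], [-0.194, 0.2025, 0.0947, -35], [-0.194, 0.2025, 0.0947, -35], [-0.194, 0.2025, 0.0947, -35], [-0.194, 0.2025, 0.0947, -35]],
])

```text
t: 2.85
eef_pos: [0.4659, -0.0798, 0.3096]
ee_rot: [-3.141, 0.0, -2.095]
force: [-0.7, -0.8, 0.5]
width: 0.0877
```

>>> play_rows([
  [[0, 0, 0, -35.6], [0, 0, 0, -35.6], [0, 0, 0, -35.6], [0, 0, 0, -35.6]],
])

```text
t: 3.35
eef_pos: [0.4657, -0.0819, 0.3101]
ee_rot: [-3.141, -0.0, -1.471]
force: [-0.0, 0.6, -0.0]
width: 0.0877
```

>>> play_rows([
  [[0, 0, 0.05, 0], [0, 0, 0.09, 0], [0, 0, 0.099, 0], [0, 0, 0.099, 0]],
])

```text
t: 3.85
eef_pos: [0.4659, -0.082, 0.2113]
ee_rot: [3.141, -0.0, -1.475]
force: [0.5, -0.4, -0.3]
width: 0.0879
```

>>> play_rows([
  [[0, 0, 0, 0], [0, 0, 0, 0], [0, 0, 0, 0], [0, 0, 0, 0], [0, 0, 0, 0]],
], grip=255)

```text
t: 4.47
eef_pos: [0.4657, -0.082, 0.2114]
ee_rot: [-3.141, -0.0, -1.475]
force: [-1.5, 0.6, 6.5]
width: 0.0569
```

>>> play_rows([
  [[0, 0, 0, 0], [0, 0, -0.02, 0], [0, 0, -0.06, 0], [0, 0, -0.109, 0], [0, 0, -0.109, 0]],
])

```text
t: 5.1
eef_pos: [0.4667, -0.0818, 0.3235]
ee_rot: [-3.134, 0.0, -1.475]
force: [0.6, -0.1, -2.2]
width: 0.0564
```

>>> play_rows([
  [[0.06, -0.0024, 0, 0], [0.12, -0.0048, 0, 0], [0.18, -0.007, 0, 0], [0.24, -0.0095, 0, 0], [0.29, -0.0115, 0, 0]],
])

```text
t: 5.72
eef_pos: [0.5042, -0.3717, 0.3182]
ee_rot: [3.14, 0.001, -1.477]
force: [1.4, 0.3, -1.4]
width: 0.0565
```

>>> play_rows([
  [[0.0196, -0.0006, 0, 0], [0.0196, -0.0006, 0.03, 0], [0.0196, -0.0006, 0.07, 0], [0.0196, -0.0006, 0.09, 0], [0.0196, -0.0006, 0.094, 0]],
])

```text
t: 6.35
eef_pos: [0.5063, -0.3882, 0.2235]
ee_rot: [3.138, 0.002, -1.475]
force: [-0.2, -0.2, -0.5]
width: 0.0567
```

>>> play_rows([
  [[0, 0, 0, 0], [0, 0, 0.002, 0], [0, 0, 0.004, 0], [0, 0, 0.006, 0], [0, 0, 0.006, 0]],
])

```text
t: 6.98
eef_pos: [0.507, -0.389, 0.22]
ee_rot: [-3.142, 0.0, -1.476]
force: [0.1, 0.3, -0.9]
width: 0.0568
```

>>> play_rows([
  [[0, 0, 0.001, 0], [0, 0, 0.0015, 0], [0, 0, 0.0015, 0]],
])

```text
t: 7.35
eef_pos: [0.5071, -0.3891, 0.2195]
ee_rot: [-3.141, -0.001, -1.475]
force: [-2.3, 2.2, 7.3]
width: 0.0563
```

>>> play_rows([
  [[0, 0, 0, 0], [0, 0, 0, 0], [0, 0, 0, 0]],
], grip=55)

```text
t: 7.72
eef_pos: [0.5071, -0.3891, 0.2183]
ee_rot: [3.142, 0.0, -1.476]
force: [0.1, -0.0, 0.2]
width: 0.0686
```

>>> play_rows([
  [[0, 0, -0.02, 0], [0, 0, -0.06, 0], [0, 0, -0.12, 0], [-0.05, 0.0018, -0.12, 0], [-0.11, 0.004, -0.12, 0]],
])

```text
t: 8.35
eef_pos: [0.4924, -0.2794, 0.3389]
ee_rot: [-3.14, -0.0, -1.478]
force: [1.5, 0.9, -0.2]
width: 0.0688
```

>>> play_rows([
  [[-0.06, 0.002, 0, 0], [-0.12, 0.0043, 0, 0], [-0.18, 0.0065, 0, 0], [-0.24, 0.0086, 0, 0], [-0.3, 0.0108, 0, 0]],
], grip=0)

```text
t: 8.98
eef_pos: [0.4528, 0.0195, 0.3388]
ee_rot: [-3.141, 0.0, -1.476]
force: [0.8, -0.1, -0.5]
width: 0.0879
```

>>> play_rows([
  [[-0.04, 0.0014, 0, 0], [-0.0793, 0.0028, 0, 0], [-0.0793, 0.0028, 0, 0], [-0.0793, 0.0028, 0, 0]],
])

```text
t: 9.48
eef_pos: [0.4429, 0.0963, 0.3384]
ee_rot: [3.141, -0.0, -1.475]
force: [0.2, -0.0, 0.3]
width: 0.0874
```

```bash
python3 - <<'E'
from h import *
for k in("top","scene"):
    im,d,P=cloud(k); Q=P.reshape(-1,3)
    p=Q[(np.hypot(Q[:,0]-.507,Q[:,1]+.389)<.05)&(Q[:,2]>.06)]
    print(k,len(p),p.mean(0),np.percentile(p[:,2],[5,50,95]),circ(p))
chain([(.443,.0964,.34,-84.5),(.443,.0964,.223,-84.5)])
E
```

```text
top 469 [ 0.5054824  -0.38788037  0.07175027] [0.06140745 0.07389112 0.07841215] (array([ 0.50536021, -0.38758005]), np.float64(0.025774556688287938))
scene 310 [ 0.51097119 -0.38854466  0.06942106] [0.0612733  0.07004613 0.07701033] (array([ 0.51070491, -0.38824055]), np.float64(0.025919580868034118))
(0.443, 0.0964, 0.34, -84.5) [-0.0007, -0.0001, -0.0016, -0.1] rows 1
(0.443, 0.0964, 0.223, -84.5) [0.0, -0.0, 0.117, 0.0] rows 2
```

>>> play_rows([
  [[0, 0, 0.05, 0], [0, 0, 0.1, 0], [0, 0, 0.1155, 0], [0, 0, 0.1155, 0]],
])

```text
t: 10.07
eef_pos: [0.4428, 0.0952, 0.2218]
ee_rot: [3.139, -0.002, -1.477]
force: [-0.3, 0.3, 0.5]
width: 0.0877
```

>>> play_rows([
  [[0, 0, 0, 0], [0, 0, 0, 0], [0, 0, 0, 0], [0, 0, 0, 0], [0, 0, 0, 0]],
], grip=255)

```text
t: 10.7
eef_pos: [0.4429, 0.0964, 0.2231]
ee_rot: [-3.142, 0.0, -1.475]
force: [-1.8, -0.5, 2.7]
width: 0.0449
```

>>> play_rows([
  [[0, 0, 0, 0], [0, 0, -0.02, 0], [0, 0, -0.06, 0], [0, 0, -0.117, 0], [0, 0, -0.117, 0]],
])

```text
t: 11.32
eef_pos: [0.4442, 0.0971, 0.3439]
ee_rot: [-3.134, 0.004, -1.475]
force: [-0.4, 0.2, -1.4]
width: 0.0447
```

>>> play_rows([
  [[0.06, -0.0026, 0, 0], [0.12, -0.0051, 0, 0], [0.18, -0.0077, 0, 0], [0.24, -0.0102, 0, 0], [0.3, -0.0128, 0, 0]],
])

```text
t: 11.95
eef_pos: [0.484, -0.2029, 0.3389]
ee_rot: [3.141, 0.0, -1.476]
force: [1.5, 0.2, -1.7]
width: 0.0447
```

>>> play_rows([
  [[0.06, -0.0026, 0, 0], [0.1, -0.0043, 0, 0], [0.1145, -0.0049, 0.03, 0], [0.1145, -0.0049, 0.07, 0], [0.1145, -0.0049, 0.1, 0]],
])

```text
t: 12.58
eef_pos: [0.499, -0.3147, 0.2368]
ee_rot: [3.139, 0.002, -1.477]
force: [-0.0, 0.3, -1.0]
width: 0.0444
```

>>> play_rows([
  [[0, 0, 0.003, 0], [0, 0, 0.006, 0], [0, 0, 0.008, 0], [0, 0, 0.0088, 0], [0, 0, 0.0088, 0]],
])

```text
t: 13.2
eef_pos: [0.5005, -0.3146, 0.2327]
ee_rot: [-3.139, -0.001, -1.475]
force: [-1.1, 1.8, 5.8]
width: 0.0448
```

>>> play_rows([
  [[0, 0, 0, 0], [0, 0, 0, 0], [0, 0, 0, 0]],
], grip=85)

```text
t: 13.58
eef_pos: [0.5, -0.3146, 0.2312]
ee_rot: [-3.141, -0.0, -1.476]
force: [-0.2, -0.4, 0.1]
width: 0.0579
```

>>> play_rows([
  [[0, 0, -0.02, 0], [0, 0, -0.06, 0], [0, 0, -0.12, 0], [-0.03, 0, -0.12, 0], [-0.09, 0, -0.12, 0]],
])

```text
t: 14.2
eef_pos: [0.4915, -0.2251, 0.3516]
ee_rot: [-3.14, -0.0, -1.479]
force: [1.0, 0.9, -0.8]
width: 0.0585
```

```bash
python3 - <<'E'
from h import *
for k in("top","scene"):
    im,d,P=cloud(k); Q=P.reshape(-1,3)
    p=Q[(np.hypot(Q[:,0]-.50,Q[:,1]+.3145)<.04)&(Q[:,2]>.075)]
    print(k,len(p),p.mean(0),np.percentile(p[:,2],[5,50,95]),circ(p))
chain([(.565,.0045,.36,0),(.565,.0045,.237,0)])
E
```

```text
top 41 [ 0.48180838 -0.29369334  0.08537671] [0.07723428 0.08685568 0.08999922] (array([ 0.48546701, -0.29693035]), np.float64(0.007272213637414566))
scene 209 [ 0.50357871 -0.30593267  0.08310521] [0.07573073 0.08372264 0.08915709] (array([ 0.50324695, -0.30624171]), np.float64(0.020757786413985582))
(0.565, 0.0045, 0.36, 0) [-0.2177, -0.096, -0.0084, -84.4] rows 8
(0.565, 0.0045, 0.237, 0) [0.0, 0.0, 0.123, 0.0] rows 2
```

>>> play_rows([
  [[-0.055, -0.024, -0.0084, -8.4], [-0.11, -0.048, -0.0084, -16.8], [-0.16, -0.071, -0.0084, -25.2], [-0.2, -0.088, -0.0084, -33.6], [-0.2177, -0.096, -0.0084, -42]],
], grip=30)

```text
t: 14.92
eef_pos: [0.567, 0.0029, 0.3594]
ee_rot: [3.142, 0.0, -0.736]
force: [-1.1, -0.9, -0.0]
width: 0.0775
```

>>> play_rows([
  [[0, 0, 0, -10.6], [0, 0, 0, -21.2], [0, 0, 0, -31.8], [0, 0, 0, -42.4], [0, 0, 0, -42.4]],
])

```text
t: 15.55
eef_pos: [0.5664, 0.0007, 0.3594]
ee_rot: [3.141, 0.0, -0.004]
force: [0.2, 0.8, 0.0]
width: 0.0773
```

```bash
python3 - <<'E'
from h import *
for k in("top","scene"):
    im,d,P=cloud(k); Q=P.reshape(-1,3)
    p=Q[(np.hypot(Q[:,0]-.50,Q[:,1]+.31)<.04)&(Q[:,2]>.075)]
    print(k,len(p),p.mean(0),np.percentile(p[:,2],[5,50,95]),circ(p))
    q=p-p.mean(0); print(np.linalg.svd(q[p[:,2]>.083],full_matrices=False)[2][2])
    if k=="scene": cv2.imwrite("pics/s1.png",cv2.resize(im[170:290,80:320,::-1],None,fx=3,fy=3))
chain([(.565,.0045,.237,0)])
E
```

```text
top 316 [ 0.49855108 -0.30609191  0.0855566 ] [0.07705668 0.087104   0.09054761] (array([ 0.49829834, -0.30555464]), np.float64(0.020677342530634676))
[-0.00701498  0.00423263 -0.99996644]
scene 210 [ 0.50386718 -0.30595319  0.08340698] [0.07621574 0.08392998 0.08977603] (array([ 0.50344774, -0.30595394]), np.float64(0.02079224099781536))
[ 0.00564902  0.00788674 -0.99995294]
(0.565, 0.0045, 0.237, 0) [-0.0014, -0.0038, 0.1224, -0.4] rows 2
```

View pics/s1.png

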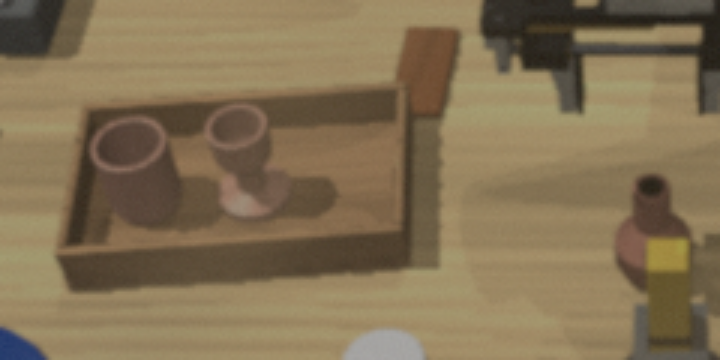

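The crop shows the cup (130,180) and egg cup (245,160) both upright in the crate. Bottle next.

>>> play_rows([
  [[-0.0014, -0.0035, 0, -0.3], [-0.0014, -0.0035, 0.05, -0.3], [-0.0014, -0.0035, 0.1, -0.3], [-0.0014, -0.0035, 0.1224, -0.3], [-0.0014, -0.0035, 0.1224, -0.3]],
])

```text
t: 16.27
eef_pos: [0.5643, 0.0043, 0.2355]
ee_rot: [3.14, 0.004, 0.001]
force: [0.2, 0.3, 0.7]
width: 0.077
```

>>> play_rows([
  [[0, 0, 0, 0], [0, 0, 0, 0], [0, 0, 0, 0], [0, 0, 0, 0], [0, 0, 0, 0]],
], grip=255, newtons=15)

```text
t: 16.9
eef_pos: [0.5649, 0.0044, 0.2374]
ee_rot: [-3.141, -0.0, 0.003]
force: [-0.5, -0.5, 0.0]
width: 0.0331
```

>>> play_rows([
  [[0, 0, 0, 0], [0, 0, -0.02, 0], [0, 0, -0.06, 0], [0, 0, -0.1, 0], [0, 0, -0.13, 0]],
])

```text
t: 17.52
eef_pos: [0.5649, 0.0044, 0.3687]
ee_rot: [-3.141, -0.001, 0.003]
force: [0.2, 0.4, -1.3]
width: 0.0269
```

```bash
python3 - <<'E'
from h import *
chain([(.4925,-.236,.367,-84.5),(.4925,-.236,.248,-84.5)])
E
```

```text
(0.4925, -0.236, 0.367, -84.5) [-0.073, 0.2402, 0.0017, 84.7] rows 8
(0.4925, -0.236, 0.248, -84.5) [0.0, -0.0, 0.119, -0.0] rows 2
```

>>> play_rows([
  [[-0.012, 0.04, 0, 8.4], [-0.026, 0.09, 0, 16.8], [-0.042, 0.14, 0, 25.2], [-0.058, 0.19, 0, 33.6], [-0.073, 0.2402, 0, 42.3]],
])

```text
t: 18.15
eef_pos: [0.4917, -0.2374, 0.367]
ee_rot: [3.142, 0.0, -0.74]
force: [1.5, 0.8, -1.9]
width: 0.027
```

>>> play_rows([
  [[0, 0, 0, 10.6], [0, 0, 0, 21.2], [0, 0, 0, 31.8], [0, 0, 0, 42.4], [0, 0, 0, 42.4]],
])

```text
t: 18.77
eef_pos: [0.4924, -0.236, 0.3668]
ee_rot: [3.141, 0.0, -1.475]
force: [-0.7, -0.1, -1.4]
width: 0.027
```

>>> play_rows([
  [[0, 0, 0.03, 0], [0, 0, 0.07, 0], [0, 0, 0.1, 0], [0, 0, 0.115, 0], [0, 0, 0.117, 0]],
])

```text
t: 19.4
eef_pos: [0.4926, -0.236, 0.2496]
ee_rot: [3.14, 0.0, -1.474]
force: [0.2, 0.8, -1.5]
width: 0.0269
```

>>> play_rows([
  [[0, 0, 0.0, 0], [0, 0, 0.001, 0], [0, 0, 0.002, 0], [0, 0, 0.002, 0]],
])

```text
t: 19.9
eef_pos: [0.4926, -0.236, 0.2485]
ee_rot: [-3.141, -0.0, -1.475]
force: [-1.0, 0.3, -2.3]
width: 0.0267
```

Still hanging free, so I lower in small steps until contact.

>>> play_rows([
  [[0, 0, 0.001, 0], [0, 0, 0.002, 0], [0, 0, 0.002, 0]],
])

```text
t: 20.27
eef_pos: [0.4926, -0.236, 0.246]
ee_rot: [3.141, 0.0, -1.476]
force: [0.3, -0.5, -1.1]
width: 0.0271
```

>>> play_rows([
  [[0, 0, 0.0005, 0], [0, 0, 0.001, 0], [0, 0, 0.001, 0]],
])

```text
t: 20.65
eef_pos: [0.4926, -0.236, 0.2452]
ee_rot: [-3.142, -0.0, -1.475]
force: [-0.3, -0.7, -1.1]
width: 0.0273
```

>>> play_rows([
  [[0, 0, 0.0005, 0], [0, 0, 0.001, 0], [0, 0, 0.001, 0]],
])

```text
t: 21.02
eef_pos: [0.4927, -0.2361, 0.2452]
ee_rot: [-3.141, -0.0, -1.475]
force: [-2.9, 2.3, 8.5]
width: 0.0275
```

>>> play_rows([
  [[0, 0, 0.0005, 0], [0, 0, 0.001, 0], [0, 0, 0.001, 0]],
])

```text
t: 21.4
eef_pos: [0.4928, -0.2362, 0.2451]
ee_rot: [-3.14, -0.001, -1.475]
force: [-5.5, 2.3, 17.1]
width: 0.027
```

>>> play_rows([
  [[0, 0, -0.0015, 0], [0, 0, -0.0015, 0]],
])

```text
t: 21.65
eef_pos: [0.4927, -0.236, 0.2451]
ee_rot: [-3.141, -0.0, -1.475]
force: [-2.2, 0.6, 6.8]
width: 0.0271
```

>>> play_rows([
  [[0, 0, 0, 0], [0, 0, 0, 0], [0, 0, 0, 0]],
], grip=130)

```text
t: 22.02
eef_pos: [0.4926, -0.236, 0.2444]
ee_rot: [3.141, 0.0, -1.476]
force: [0.1, 0.1, -0.4]
width: 0.0427
```

>>> play_rows([
  [[0, 0, -0.02, 0], [0, 0, -0.06, 0], [0, 0, -0.12, 0], [0, 0, -0.155, 0], [0, 0, -0.155, 0]],
])

```text
t: 22.65
eef_pos: [0.4932, -0.2362, 0.4029]
ee_rot: [-3.136, -0.002, -1.475]
force: [0.0, 1.0, -1.0]
width: 0.0431
```

```bash
python3 - <<'E'
from h import *
for i in range(3):print(arm.get_state()["force"],arm.get_state()["moment"]); cams.grab_frame("scene")
chain([(.6805,.0205,.40,1),(.6805,.0205,.279,1)])
E
```

```text
[ 0.04164683  1.02329553 -0.95881359] [ 0.05334462  0.04745335 -0.00120768]
[-0.3902786  -0.55824566  0.60041673] [ 1.73282002e-04  1.88727906e-01 -7.58616566e-02]
[-0.8287176  -0.5357128  -0.72409494] [0.04879686 0.15608271 0.0147367 ]
(0.6805, 0.0205, 0.4, 1) [-0.2374, -0.2117, -0.0013, -85.6] rows 8
(0.6805, 0.0205, 0.279, 1) [0.0, 0.0, 0.121, 0.0] rows 2
```

>>> play_rows([
  [[-0.04, -0.036, 0, -8.5], [-0.09, -0.08, 0, -17], [-0.14, -0.125, 0, -25.6], [-0.19, -0.169, 0, -34.2], [-0.2374, -0.2117, 0, -42.8]],
], grip=20)

```text
t: 23.42
eef_pos: [0.6731, 0.0107, 0.3978]
ee_rot: [3.139, 0.001, -0.724]
force: [0.9, -0.9, -0.2]
width: 0.0798
```

>>> play_rows([
  [[0, 0, 0, -10.6], [0, 0, 0, -21.2], [0, 0, 0, -31.8], [0, 0, 0, -42.8], [0, 0, 0, -42.8]],
])

```text
t: 24.05
eef_pos: [0.6722, 0.009, 0.3978]
ee_rot: [3.141, 0.003, 0.017]
force: [0.1, 0.9, 0.4]
width: 0.0808
```

```bash
python3 - <<'E'
from h import *
for k in("top","scene"):
    im,d,P=cloud(k); Q=P.reshape(-1,3)
    p=Q[(np.hypot(Q[:,0]-.4925,Q[:,1]+.236)<.04)&(Q[:,2]>.09)]
    print(k,len(p),circ(p),np.percentile(p[:,2],[5,50,95]))
    if k=="top": cv2.imwrite("pics/t2.png",cv2.resize(im[130:380,240:600,::-1],None,fx=2,fy=2))
chain([(.6805,.0205,.279,1)])
E
```

```text
top 259 (array([ 0.49119341, -0.23441866]), np.float64(0.010328614785890651)) [0.09391513 0.1027945  0.10556894]
scene 130 (array([ 0.49611177, -0.23503136]), np.float64(0.010960815225840852)) [0.09321898 0.10014597 0.10396669]
(0.6805, 0.0205, 0.279, 1) [0.0084, -0.0114, 0.1195, -0.2] rows 2
```

View pics/t2.png

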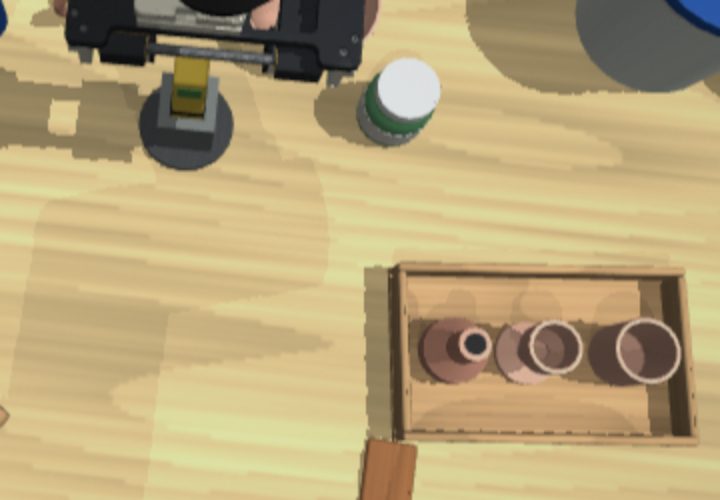

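The three pieces stand upright in the crate: bottle (455,350), egg cup (540,348) and cup (640,350) in the crop. Next is the meter.

>>> play_rows([
  [[0.0084, -0.0114, 0, -0.2], [0.0084, -0.0114, 0.02, -0.2], [0.0084, -0.0114, 0.07, -0.2], [0.0084, -0.0114, 0.1195, -0.2], [0.0084, -0.0114, 0.1195, -0.2]],
])

```text
t: 24.78
eef_pos: [0.6794, 0.0207, 0.2759]
ee_rot: [3.14, 0.008, 0.02]
force: [-0.6, -0.0, 0.4]
width: 0.081
```

>>> play_rows([
  [[0, 0, 0, 0], [0, 0, 0, 0], [0, 0, 0, 0], [0, 0, 0, 0], [0, 0, 0, 0]],
], grip=255, newtons=15)

```text
t: 25.4
eef_pos: [0.6805, 0.0205, 0.2806]
ee_rot: [-3.141, -0.001, 0.022]
force: [-0.3, 0.4, 0.6]
width: 0.0363
```

>>> play_rows([
  [[0, 0, 0, 0], [0, 0, 0, 0]],
])

```text
t: 25.65
eef_pos: [0.6805, 0.0205, 0.2803]
ee_rot: [3.142, -0.0, 0.022]
force: [0.1, -0.1, 1.5]
width: 0.0279
```

>>> play_rows([
  [[0, 0, -0.008, 0], [0, 0, -0.016, 0], [0, 0, -0.024, 0], [0, 0, -0.03, 0], [0, 0, -0.03, 0]],
])

```text
t: 26.28
eef_pos: [0.6806, 0.0205, 0.311]
ee_rot: [-3.141, -0.001, 0.022]
force: [0.5, 0.7, -1.1]
width: 0.0278
```

>>> play_rows([
  [[-0.005, 0, 0, 0], [-0.01, 0, 0, 0], [-0.014, 0, 0, 0], [-0.016, 0, 0, 0], [-0.016, 0, 0, 0]],
])

```text
t: 26.9
eef_pos: [0.6645, 0.0202, 0.3104]
ee_rot: [-3.142, -0.0, 0.022]
force: [3.5, -0.2, -1.3]
width: 0.0284
```

```bash
cat >> h.py <<'E'
def tilt(show=None):
    """meter axis (pointing up) from yellow handle pixels of both views near the grasp"""
    s=arm.get_state(); g=s["eef_pos"]-[0,0,.159]; out={}
    for k in("top","scene"):
        im,d,P=cloud(k); hsv=cv2.cvtColor(im,cv2.COLOR_RGB2HSV)
        m=(np.linalg.norm(P-g,axis=-1)<.12)&(hsv[...,0]>18)&(hsv[...,0]<34)&(hsv[...,1]>150)
        p=P[m]; out[k]=p
        print(k,"yellow",len(p),p.mean(0) if len(p) else None)
        if show:
            v,u=np.nonzero(m); a,b=int(v.mean()),int(u.mean()); r0,c0=max(a-60,0),max(b-80,0)
            cv2.imwrite(f"pics/{show}_{k}.png",cv2.resize(im[r0:a+60,c0:b+80,::-1],None,fx=4,fy=4))
    return s,g,out
E
python3 - <<'E'
from h import *
s,g,o=tilt("a"); print(s["force"],g)
E
```

```text
top yellow 146 [0.65059385 0.02047583 0.15542025]
scene yellow 105 [0.6760548  0.01857872 0.17401797]
[ 3.45087958 -0.2362154  -1.33301187] [0.66449717 0.02016143 0.15137646]
```

View pics/a_scene.png

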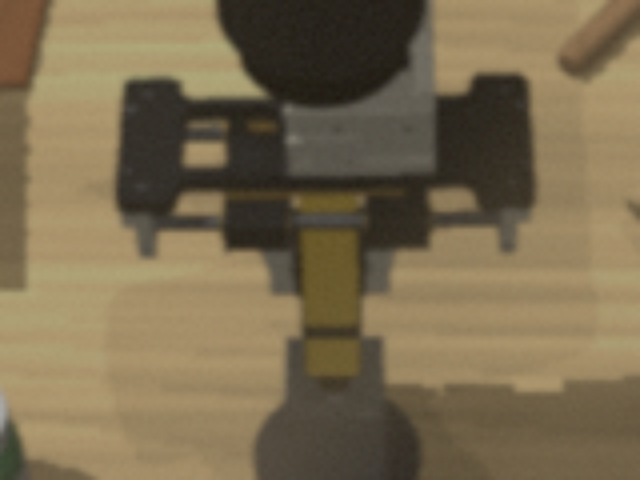

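The handle (330,290) is tilting between the fingers against the socket rim with 3.5 N side force. I continue.

>>> play_rows([
  [[-0.005, 0, 0, 0], [-0.01, 0, 0, 0], [-0.015, 0, 0, 0], [-0.0185, 0, 0, 0], [-0.0185, 0, 0, 0]],
])

```text
t: 27.62
eef_pos: [0.6455, 0.0198, 0.3103]
ee_rot: [-3.142, 0.0, 0.022]
force: [1.5, -0.5, -0.2]
width: 0.028
```

>>> play_rows([
  [[0.003, 0, -0.005, 0], [0.003, 0, -0.03, 0], [0.003, 0, -0.07, 0], [0.003, 0, -0.1, 0], [0.003, 0, -0.1, 0]],
])

```text
t: 28.25
eef_pos: [0.6493, 0.0197, 0.4131]
ee_rot: [-3.141, -0.004, 0.022]
force: [0.9, -0.5, -1.7]
width: 0.0279
```

```bash
python3 - <<'E'
from h import *
s,g,o=tilt("b"); print(s["force"],g)
for k,p in o.items():
    q=p-np.median(p,0)
    # +x/-x face line in xz plane: robust fit x = a z
    z,x=q[:,2],q[:,0]; keep=np.ones(len(z),bool)
    for _ in range(8):
        a,b=np.polyfit(z[keep],x[keep],1); r=x-a*z-b; keep=abs(r)<.003
    print(k,"tilt deg",np.degrees(np.arctan(a)),keep.sum(),np.ptp(z[keep]))
E
```

```text
top yellow 79 [0.63291815 0.01988797 0.30412056]
scene yellow 447 [0.66869181 0.01990651 0.25058201]
[ 0.92435521 -0.48562797 -1.74901643] [0.64926326 0.01968758 0.25412709]
top tilt deg -16.545996366618372 79 0.05108016778747104
scene tilt deg -17.24088491555717 369 0.09733018894003553
```

View pics/b_scene.png

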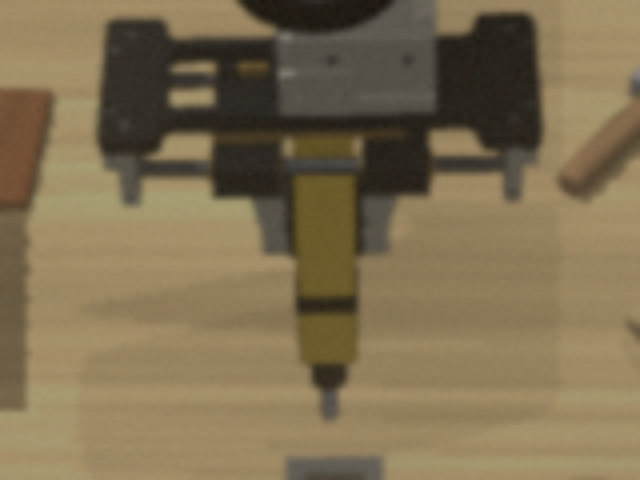

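```bash
cat > ax.py <<'E'
from h import *
def face(n=5):
    """tilt of the handle's far (scene-side) face, in the plane across the jaws"""
    s=arm.get_state(); g=s["eef_pos"]-[0,0,.159]; y=s["ee_rot"][2]; X=np.array([np.cos(y),np.sin(y),0])
    T=[]
    for _ in range(n):
        im,d,P=cloud("scene"); hsv=cv2.cvtColor(im,cv2.COLOR_RGB2HSV)
        m=(np.linalg.norm(P-g,axis=-1)<.1)&(hsv[...,0]>18)&(hsv[...,0]<34)&(hsv[...,1]>120)
        m=cv2.morphologyEx(m.astype(np.uint8),cv2.MORPH_CLOSE,np.ones((7,1)))
        m=cv2.erode(m,np.ones((3,7)))>0
        p=P[m]; x,z=(p-g)@X,p[:,2]-g[2]
        keep=(x>0)
        for _ in range(10):
            a,b=np.polyfit(z[keep],x[keep],1); r=x-a*z-b; keep=abs(r)<.0025
        T.append((np.degrees(np.arctan(a)),b,keep.sum(),z[keep].min(),z[keep].max()))
    T=np.array(T); print("tilt,face offset,n,z range",T.mean(0).round(4),T[:,0].std())
E
python3 - <<'E'
from ax import *
face()
# same estimator on the slab as reference
im,d,P=cloud("scene")
s=arm.get_state(); g=s["eef_pos"]
# tip end: lowest meter pixels
import numpy as np
Q=P.reshape(-1,3); p=Q[(np.linalg.norm(Q[:,:2]-[.665,.02],axis=1)<.05)&(Q[:,2]>.12)&(Q[:,2]<.19)]
o=np.argsort(p[:,2]); print(p[o[:8]].round(4), p[o[8:40:4]].round(4))
E
```

```text
tilt,face offset,n,z range [-1.70563e+01  2.00000e-02  3.18200e+02 -6.12000e-02  4.10000e-02] 0.09361814730571773
[[0.689  0.0222 0.1446]
 [0.6903 0.0203 0.1463]
 [0.6913 0.0184 0.1476]
 [0.688  0.0164 0.1496]
 [0.6907 0.0243 0.1499]
 [0.6907 0.0223 0.1499]
 [0.6859 0.0164 0.1501]
 [0.6911 0.0185 0.1504]] [[0.6838 0.0163 0.1507]
 [0.6926 0.0205 0.1524]
 [0.6904 0.0224 0.1527]
 [0.6921 0.0244 0.1548]
 [0.6853 0.0165 0.1557]
 [0.6881 0.0244 0.1592]
 [0.6851 0.0244 0.1617]
 [0.6874 0.0168 0.1644]]
```

>>> play_rows([
  [[0, 0, 0.04, 0], [0, 0, 0.08, 0], [0, 0, 0.1, 0], [0, 0, 0.1, 0]],
])

```text
t: 29.15
eef_pos: [0.6486, 0.0197, 0.3084]
ee_rot: [3.141, 0.003, 0.022]
force: [-0.2, -0.3, -0.8]
width: 0.0281
```

>>> play_rows([
  [[-0.002, 0, 0, 0], [-0.004, 0, 0, 0], [-0.006, 0, 0, 0], [-0.0078, 0, 0, 0], [-0.0078, 0, 0, 0]],
])

```text
t: 29.78
eef_pos: [0.6415, 0.0198, 0.3109]
ee_rot: [-3.141, -0.002, 0.022]
force: [3.0, 0.5, -0.3]
width: 0.0278
```

>>> play_rows([
  [[0.003, 0, -0.005, 0], [0.003, 0, -0.03, 0], [0.003, 0, -0.07, 0], [0.003, 0, -0.1, 0], [0.003, 0, -0.1, 0]],
], newtons=25)

```text
t: 30.4
eef_pos: [0.6444, 0.0196, 0.413]
ee_rot: [-3.141, -0.003, 0.022]
force: [-0.1, 0.1, -1.5]
width: 0.0279
```

```bash
python3 -c "
from ax import *
face(3); s=arm.get_state(); print(s['eef_pos'],s['force'],s['moment'])"
```

```text
tilt,face offset,n,z range [-1.910030e+01  2.030000e-02  3.253333e+02 -6.220000e-02  4.210000e-02] 0.2037978889912122
[0.6436404  0.0195897  0.40897649] [-0.61190859  0.0803852  -2.65756627] [-0.07849975  0.17839903 -0.00803905]
```

```bash
python3 -c "
from ax import *
chain([(.483,.347,.41,32.9),(.483,.347,.370,32.9)])"
```

```text
(0.483, 0.347, 0.41, 32.9) [-0.1535, -0.3308, -0.001, -31.7] rows 6
(0.483, 0.347, 0.37, 32.9) [0.0, 0.0, 0.04, 0.0] rows 1
```

>>> play_rows([
  [[-0.023, -0.05, 0, -4], [-0.046, -0.1, 0, -8], [-0.069, -0.15, 0, -12], [-0.092, -0.2, 0, -16], [-0.115, -0.248, 0, -20]],
])

```text
t: 31.18
eef_pos: [0.5225, 0.2664, 0.4087]
ee_rot: [3.141, 0.003, 0.373]
force: [0.8, 1.2, -1.3]
width: 0.0279
```

```bash
python3 -c "
from ax import *
chain([(.483,.347,.41,32.9),(.483,.347,.370,32.9)])"
```

```text
(0.483, 0.347, 0.41, 32.9) [-0.0074, -0.0894, -0.0013, -11.5] rows 2
(0.483, 0.347, 0.37, 32.9) [0.0, 0.0, 0.04, -0.0] rows 1
```

>>> play_rows([
  [[-0.004, -0.045, 0, -6], [-0.0074, -0.0894, 0, -11.5], [-0.0074, -0.0894, 0.02, -11.5], [-0.0074, -0.0894, 0.039, -11.5], [-0.0074, -0.0894, 0.039, -11.5]],
])

```text
t: 31.8
eef_pos: [0.4838, 0.3453, 0.3684]
ee_rot: [3.14, 0.006, 0.572]
force: [-0.1, 0.1, -1.6]
width: 0.028
```

>>> play_rows([
  [[0, 0, 0, 0], [0, 0, 0, 0]],
])

```text
t: 32.05
eef_pos: [0.4847, 0.3457, 0.3719]
ee_rot: [-3.141, -0.001, 0.571]
force: [-0.1, -0.5, -0.7]
width: 0.0279
```

```bash
python3 - <<'E'
from ax import *
s=arm.get_state(); print(s['eef_pos'],np.degrees(s['ee_rot']),s['force'])
face(3)
ims=[]
for k in("top","scene"):
    im,d,P=cloud(k); pr=cams.camera_params(k)
    c=(122,240) if k=="top" else (465,215)
    w=im[c[1]-50:c[1]+50,c[0]-65:c[0]+65,::-1]; ims.append(cv2.resize(w,None,fx=6,fy=6,interpolation=cv2.INTER_CUBIC))
    print(k,"crop origin",c[0]-65,c[1]-50,"x6")
cv2.imwrite("pics/c.png",cv2.resize(np.vstack(ims),(520,800*1)) if 0 else cv2.resize(np.hstack(ims),None,fx=.51,fy=.51))
cv2.imwrite("pics/c_scene.png",ims[1][:600])
E
```

```text
[0.48474142 0.34574727 0.37189408] [-1.79987445e+02 -5.57408476e-02  3.27406576e+01] [-0.05783063 -0.54918681 -0.7347574 ]
tilt,face offset,n,z range [-1.862070e+01  2.070000e-02  1.776667e+02 -5.580000e-02  1.610000e-02] 0.6892785394349178
top crop origin 57 190 x6
scene crop origin 400 165 x6
```

View pics/c_scene.png

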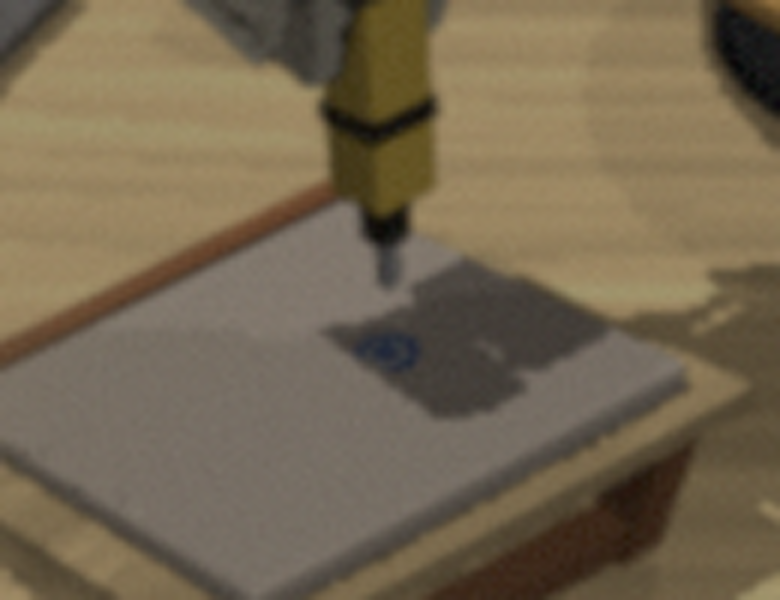

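```bash
python3 - <<'E'
from ax import *
from scipy.spatial.transform import Rotation as R
s=arm.get_state(); g=s['eef_pos']-[0,0,.159]; y=s['ee_rot'][2]
X=np.array([np.cos(y),np.sin(y),0]); Z=np.array([0,0,1.])
p=cams.camera_params("scene"); K=np.array(p["intrinsics"]); Rm=R.from_euler('xyz',p["attitude"]).as_matrix(); C=p["position"]
def pr(w): c=Rm.T@(w-C); c=K@c; return (c/c[2])[:2]
for th in(18.6,19.1,19.6):
    t=g+.1113*(np.sin(np.radians(th))*X-np.cos(np.radians(th))*Z); print(th,t.round(4),pr(t).round(2))
for S in([.5225,.3725,.078],[.5245,.3724,.078],[.5219,.3736,.0774]): print(S,pr(np.array(S)).round(2))
t=g+.1113*(np.sin(np.radians(19.3))*X-np.cos(np.radians(19.3))*Z)
J=lambda w:np.array([pr(w+d)-pr(w) for d in np.eye(3)*.01]).T; print("px per 10mm",J(t).round(2))
im,d=cams.grab_frame("top"); cv2.imwrite("pics/d_top.png",cv2.resize(im[190:300,60:200,::-1],None,fx=5,fy=5,interpolation=cv2.INTER_CUBIC))
p=cams.camera_params("top"); K=np.array(p["intrinsics"]); Rm=R.from_euler('xyz',p["attitude"]).as_matrix(); C=p["position"]
print("top tip",pr(t),"spot",pr(np.array([.5225,.3725,.078])),"J",J(t).round(2))
E
```

```text
18.6 [0.5144 0.3649 0.1071] [462.66 210.69]
19.1 [0.5152 0.3654 0.1074] [462.96 210.85]
19.6 [0.516  0.3658 0.1077] [463.27 211.01]
[0.5225, 0.3725, 0.078] [464.38 222.42]
[0.5245, 0.3724, 0.078] [464.46 223.1 ]
[0.5219, 0.3736, 0.0774] [464.79 222.4 ]
px per 10mm [[ 0.67  4.62  0.81]
 [ 3.37  0.02 -3.17]]
top tip [117.98002009 246.4797541 ] spot [121.04578348 245.2288427 ] J [[ 1.14 -5.93 -2.22]
 [-5.85 -0.67 -1.13]]
```

View pics/d_top.png

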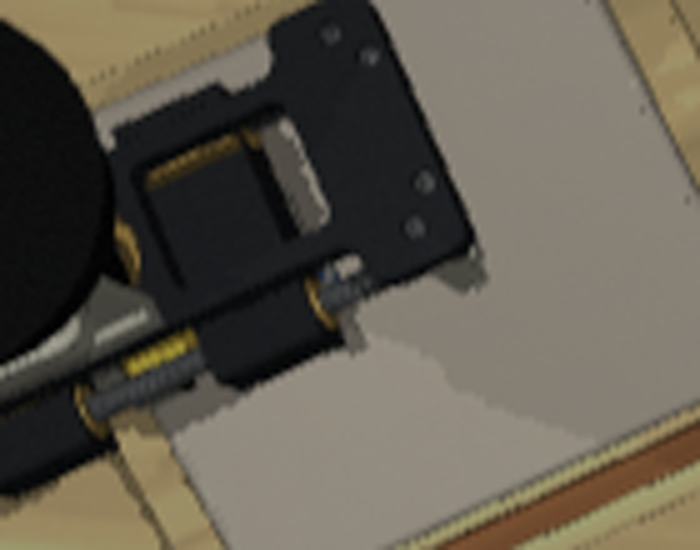

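The scene crop shows the tip end at (390,288) and the ringed dot at (388,353). The top view is blocked by the gripper. I approach along the normal and look again from near.

>>> play_rows([
  [[0.0013, -0.0004, 0.0054, 0], [0.0026, -0.0007, 0.0108, 0], [0.004, -0.001, 0.0162, 0], [0.0052, -0.0014, 0.0215, 0], [0.0052, -0.0014, 0.0215, 0]],
])

```text
t: 32.98
eef_pos: [0.4881, 0.3497, 0.3489]
ee_rot: [3.141, 0.001, 0.572]
force: [0.3, -0.3, -1.3]
width: 0.0276
```

```bash
cat > near.py <<'E'
from ax import *
import sys
def near(tag):
    acc=sum(cams.grab_frame("scene")[0].astype(float) for _ in range(4))/4
    w=acc[195:239,436:494,::-1].clip(0,255).astype(np.uint8)
    cv2.imwrite(f"pics/{tag}.png",cv2.resize(w,None,fx=12,fy=12,interpolation=cv2.INTER_CUBIC))
    w=acc[200:236,445:485]; b=w[...,2]-w[...,0]
    m=b>15; v,u=np.nonzero(m); print("blue",u.mean()+445,v.mean()+200,m.sum(),u.min()+445,u.max()+445,v.min()+200,v.max()+200)
    s=arm.get_state(); print(s['eef_pos'],s['force'],np.degrees(s['ee_rot'][2]))
near(sys.argv[1])
E
python3 near.py e
```

```text
blue 464.92857142857144 223.28571428571428 14 461 468 222 225
[0.48814893 0.34981391 0.34989798] [-0.47016313 -0.18659578 -1.70069521] 32.75747326496792
```

View pics/e.png

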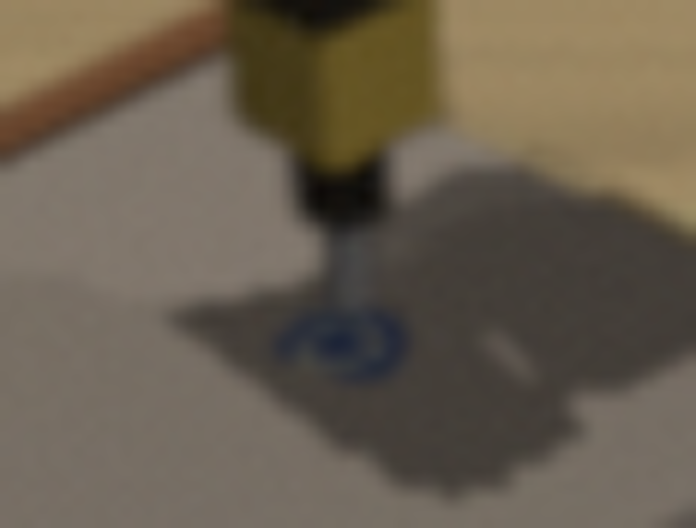

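The tip end is at (350,318) and the dot at (341,344). I shift slightly down the slope, then feel for contact.

>>> play_rows([
  [[0.0, 0, 0.002, 0], [0.0002, 0, 0.004, 0], [0.0003, 0, 0.0052, 0], [0.0003, 0, 0.0052, 0]],
])

```text
t: 33.67
eef_pos: [0.4883, 0.3499, 0.3443]
ee_rot: [3.141, 0.0, 0.572]
force: [0.5, -0.8, -1.1]
width: 0.0274
```

>>> play_rows([
  [[0.0003, 0, 0.0009, 0], [0.0005, 0, 0.0014, 0], [0.0005, 0, 0.0014, 0]],
])

```text
t: 34.05
eef_pos: [0.4888, 0.3502, 0.343]
ee_rot: [3.142, 0.0, 0.572]
force: [-1.0, -0.1, -1.6]
width: 0.0279
```

>>> play_rows([
  [[0.0003, 0, 0.0009, 0], [0.0003, 0, 0.0009, 0], [0.0003, 0, 0.0009, 0]],
])

```text
t: 34.42
eef_pos: [0.489, 0.3503, 0.3422]
ee_rot: [3.142, 0.0, 0.572]
force: [-0.0, 0.1, -1.2]
width: 0.0279
```

```bash
python3 near.py f
```

```text
blue 467.75 223.5 4 467 468 222 225
[0.4890259  0.35035397 0.34218974] [-0.50037267  0.22801454 -2.06834569] 32.75432353777343
```

View pics/f.png

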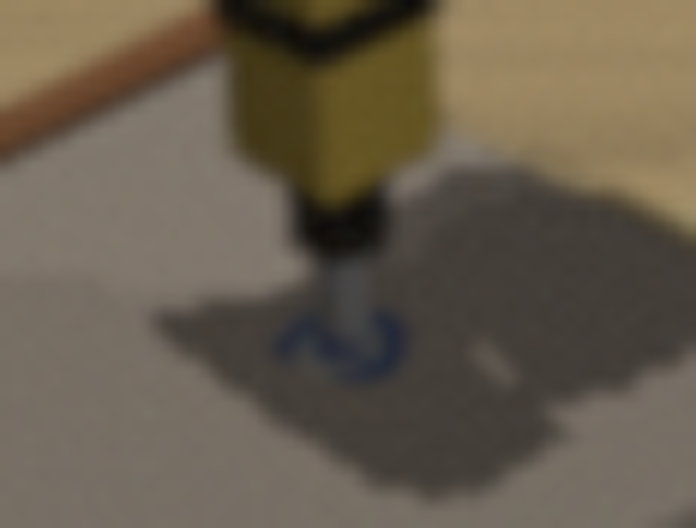

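The tip end is at (350,348) and the ring centre at (341,344), still no contact. I trim about 1 mm, then step along the normal.

>>> play_rows([
  [[-0.0011, 0.0004, 0.0004, 0], [-0.0008, 0.0004, 0.0013, 0], [-0.0008, 0.0004, 0.0013, 0]],
])

```text
t: 35.0
eef_pos: [0.4886, 0.3496, 0.3408]
ee_rot: [3.142, 0.0, 0.572]
force: [-0.5, 0.1, -1.9]
width: 0.028
```

>>> play_rows([
  [[0.0003, 0, 0.0009, 0], [0.0003, 0, 0.0009, 0], [0.0003, 0, 0.0009, 0]],
])

```text
t: 35.38
eef_pos: [0.4888, 0.3497, 0.3399]
ee_rot: [3.142, 0.0, 0.572]
force: [0.7, -1.0, -1.9]
width: 0.0278
```

>>> play_rows([
  [[0.0003, 0, 0.0009, 0], [0.0003, 0, 0.0009, 0], [0.0003, 0, 0.0009, 0]],
])

```text
t: 35.75
eef_pos: [0.4891, 0.3499, 0.3392]
ee_rot: [-3.142, -0.0, 0.572]
force: [-0.5, 0.1, 0.5]
width: 0.0283
```

```bash
cat > f.py <<'E'
from h import *
F=[]
for _ in range(8): F.append(arm.get_state()["force"]); cams.grab_frame("top")
F=np.array(F); n=np.array([-.287,-.184,.94]); print(F.mean(0).round(2),"along n",(F@n).mean().round(2),(F@n).std().round(2)); s=arm.get_state(); print(s["eef_pos"],s["t"])
E
python3 f.py
```

```text
[-0.5  -0.29  0.09] along n 0.28 0.28
[0.48908247 0.34991542 0.3391043 ] 36.15
```

Contact is about 1.6 N, so the spring has just started. I press 5.6 mm further along the normal.

>>> play_rows([
  [[0.0005, 0, 0.0013, 0], [0.001, 0, 0.0027, 0], [0.0015, 0, 0.004, 0], [0.0019, 0, 0.0053, 0], [0.0019, 0, 0.0053, 0]],
])

```text
t: 36.78
eef_pos: [0.4907, 0.351, 0.3338]
ee_rot: [3.142, -0.0, 0.572]
force: [-1.4, -1.6, 4.0]
width: 0.0282
```

>>> play_rows([
  [[0, 0, 0, 0], [0, 0, 0, 0]],
])

```text
t: 37.02
eef_pos: [0.4907, 0.3509, 0.3339]
ee_rot: [-3.142, -0.0, 0.572]
force: [-1.7, -2.1, 3.7]
width: 0.0277
```

```bash
python3 f.py; python3 near.py g; python3 -c "
from ax import *
face(4)"
```

```text
[-2.2  -1.13  3.64] along n 4.26 0.44
[0.49068422 0.35092863 0.33379165] 37.425
blue 467.4 223.8 5 466 468 222 225
[0.49068561 0.35093292 0.33378729] [-2.55348059 -1.69208543  3.65050715] 32.75371450463632
tilt,face offset,n,z range [-1.83474e+01  2.06000e-02  1.64250e+02 -5.59000e-02  1.40000e-02] 0.4712403807768983
```

View pics/g.png

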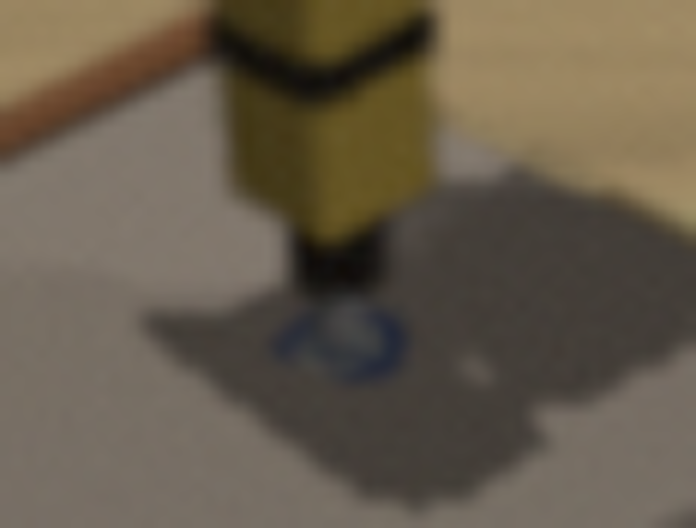

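The tip rests inside the ring, visible end (346,350) against ring centre (341,344). Contact force is about 5.6 N, which is half travel. I hand in.

```bash
python3 -c "
from station import job_done; print(job_done())"
```

```text
the job is handed in; nothing more can be done
None
```

I stood the cup, egg cup and bottle upright in the crate. I then took the meter from its stand and pressed it on the slab's blue spot, holding it there as I handed in at about 37 s of 72 s. The moves can't tilt the tool, so I tilted the meter between the pads by levering its nose against the stand's socket rim.

**Crate:** Pictures and depth readings from both cameras showed all three pieces standing upright. Each was lowered until it touched the crate floor before I let go. The bottle was pressed down with up to about 17 N, then eased off before release. The egg cup slid about 8 mm sideways in the grip but stands clear of the others.

**Press:** The net push along the slab's normal was 4.3 N, or about 5.6 N once the roughly 1.3 N of meter weight is added back. That matches about half the tip's travel, and so does the 5.6 mm I moved after first contact.

**Position:** In the close view the tip sits inside the ring, about 1 mm from the dot, good to roughly 1–2 mm. The top camera was blocked by the gripper, so only the scene camera confirmed this. The position worked out from the arm's pose differed by about 3 mm, and I trusted the picture.

**Squareness:** The meter leaned 19.1° when measured clear of the slab, which itself reads 19.7–20°. Over the slab the reading was noisier, 18.6° before contact and 18.3° pressed, so the meter may be 1–1.5° off square.

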